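# Find the module with a loose piece inside and reject it

## Task

One of the three closed grey housings on the sloping test stand has a piece broken loose inside. Lift them one at a time and rock them gently end to end, well past level so that the end that lay low comes up by 25 degrees or more, until you have found the one in which you feel the piece slide; stand that housing upright on its base in the reject tray, and leave the sound ones seated in their own bays as they were. Do not throw, drop or knock the housings, and do not shift the things lying about.

Things in the scene. Friction and masses are not known exactly. Their poses are not given: they have to be found in the camera images.
- module_a: Closed grey die-cast housing with a lid, 80 (its x) x 40 (its y) x 50 mm (its z, out of the lid), base down in a bay of the sloping stand, 54 mm clear of the next. Origin: centre of the underside; x lengthwise up the slope, to the end with a round connector 4.5 mm long. Grip it across the 40 mm. About 0.40 kg, give or take 40 g. Which one is faulty changes every run.
- module_b: Like module_a outside. Inside each housing is a 200 g block: fixed in a sound one; in the faulty one a loose piece with 37 mm of play along the housing's x. It lies at the low (-x) end at the start, slides when x is tilted more than about 20 degrees and stays where it is when x is held nearly level.
- module_c: Like module_a outside. With a faulty housing held level in the hand, its moment about the housing's y axis differs by about 0.07 N m between loose piece at the -x end and at the +x end; for a sound one it stays the same.
- module_a_mid (a point): Centre of module_a, 25 mm above its underside along its z.
- module_b_mid (a point): Centre of module_b, 25 mm above its underside along its z.
- module_c_mid (a point): Centre of module_c, 25 mm above its underside along its z.
- stand: Fixed sheet-metal stand, 120 x 290 mm foot. Origin: centre of its foot on the bench; x from front to back, y along the row of bays. Its deck slopes 30 degrees, rising along +x; three bays at y = +94, 0, -94 mm. At x = 0 the deck surface is 52 mm above the bench. A 15 mm lip stops the housings at the low edge; ribs 5 mm high part the bays.
- deck_ref (a point): On the deck of the stand, at the middle of the middle bay, x up the slope, y along the row, z square out of the deck.
- tray: Fixed open reject tray of grey plastic on the bench, empty, 150 (x) x 120 (y) x 22 mm high, walls and floor 4 mm. Origin: centre of its underside.
- tray_in (a point): Centre of the tray's inner floor, 4 mm above the bench, axes as the tray's.
- terminal_block: Bystander: green terminal block, 53 x 66 x 21 mm, loose on the bench. Origin: centre of its underside.
- side_cutters: Bystander: side cutters, 89 x 122 x 14 mm, loose on the bench. Origin: centre of the underside.

How it is judged (in metres and radians):
On the way:
1. the faulty housing is held clear of the stand and rocked so far that its loose piece slides to the end that lay uppermost (((distance between core_2_g and module_a_mid below 0.034 m and x of core_2_g in the frame of module_a above 0.005 m and height (world z) of module_a_mid above 0.08 m) or (distance between core_2_g and module_b_mid below 0.034 m and x of core_2_g in the frame of module_b above 0.005 m and height (world z) of module_b_mid above 0.08 m) or (distance between core_2_g and module_c_mid below 0.034 m and x of core_2_g in the frame of module_c above 0.005 m and height (world z) of module_c_mid above 0.08 m))), for 0.2 s.
At the end, for the whole second after the job is handed in: The housing with the loose piece stands upright (within 7 degrees) on the floor of the tray, the centre of its underside within 40 mm of the tray's middle lengthwise and 50 mm across; the other two lie in their own bays, within 15 mm and 8 degrees of where they were; all at rest (horizontal distance between core_2_g and tray_in below 0.08 m and height (world z) of core_2_g below 0.04 m and distance of each of core_1_g, core_3_g from where it was at the start of the episode below 0.015 m and ((x of module_a in the frame of tray_in between -0.04 and 0.04 m and y of module_a in the frame of tray_in between -0.05 and 0.05 m and z of module_a in the frame of tray_in below 0.006 m and angle between module_a's own z axis and vertical below 0.12 rad) or (distance of module_a from where it was at the start of the episode below 0.015 m and angle between the z axis of module_a and the z axis of deck_ref, either way round below 0.15 rad and angle between the x axis of module_a and the x axis of deck_ref, either way round below 0.15 rad)) and linear speed of each of module_a, module_b, module_c below 0.02 m/s and ((x of module_b in the frame of tray_in between -0.04 and 0.04 m and y of module_b in the frame of tray_in between -0.05 and 0.05 m and z of module_b in the frame of tray_in below 0.006 m and angle between module_b's own z axis and vertical below 0.12 rad) or (distance of module_b from where it was at the start of the episode below 0.015 m and angle between the z axis of module_b and the z axis of deck_ref, either way round below 0.15 rad and angle between the x axis of module_b and the x axis of deck_ref, either way round below 0.15 rad)) and ((x of module_c in the frame of tray_in between -0.04 and 0.04 m and y of module_c in the frame of tray_in between -0.05 and 0.05 m and z of module_c in the frame of tray_in below 0.006 m and angle between module_c's own z axis and vertical below 0.12 rad) or (distance of module_c from where it was at the start of the episode below 0.015 m and angle between the z axis of module_c and the z axis of deck_ref, either way round below 0.15 rad and angle between the x axis of module_c and the x axis of deck_ref, either way round below 0.15 rad))); the robot touches nothing.
It fails at once if a housing moves faster than 0.9 m/s (thrown, dropped or shaken violently) (linear speed of any of module_a, module_b, module_c above 0.9 m/s).
It fails at once if a housing is knocked or pressed on the stand with more than 80 N (contact force between any of module_a, module_b, module_c and stand above 80 N).
It fails at once if a housing is knocked or pressed on the tray with more than 80 N (contact force between any of module_a, module_b, module_c and tray above 80 N).
It fails at once if a bystander is shifted by more than 20 mm (distance of any of terminal_block, side_cutters from where it was at the start of the episode above 0.02 m).
It also fails if it takes over 72 s, if anything falls off the work surface, if the arm or the gripper's body presses on something with over 40 N, if the wrist force passes 120 N, or if a joint passes its speed limit or range.

## Robot

A 6-joint arm with a two-finger parallel gripper is mounted at the origin on a cart in front of the work surface, level with it; the furniture and walls round the work are solid. World frame = base frame: x ahead of the robot, y to its left, z up, the work surface at z = 0. Lengths are in m, angles in degrees, forces in N, time in s.
With the tool pointing down it reaches from about 0.275 to 0.75 m from the base axis. Payload 10.2 kg.
Tool frame: the origin (TCP) lies midway between the tips of the shut fingers; the grasp point (between the pads) lies 19 mm behind it; z points along the fingers, y is the line along which they close (so a half turn about z gives the same grasp; the last joint's range is limited). The gripper opens to 88 mm and grips with 3 to 60 N. Pads are 18 mm wide; open, the fingers measure 123 mm over their backs; the gripper's body (75 mm by 187 mm) begins 45 mm behind the grasp point.
Start: joints at [59.336, 17.928, 85.812, -0, 76.261, -12.8], TCP at [0.161, 0.5, 0.239] pointing down, gripper open.
Joint ranges: [-168.41, 168.41], [-55.51, 124.54], [10.69, 146.95], [-70.63, 250.63], [1, 178], [-165.06, 165.06]. Speed limits (degrees/s): [136.94, 136.94, 172.46, 180, 180, 180].

## Interface

Orientations are given as [roll, pitch, yaw] about the fixed x, y, z axes, in that order (R = Rz(yaw) Ry(pitch) Rx(roll)).
In Python, from workcell import r gives the robot as it stands.
- The arm moves only by the shell command python3 shift.py FILE [OPENING] [FORCE], which reads ROWS from the file FILE. ROWS is a JSON list that holds a single list of rows (three levels of brackets), with 1 to 20 rows, each of 4 numbers: dx, dy, dz in units of 25 mm, then a turn about the tool's z in units of 10 degrees; each row is the pose to reach, as a shift and turn from the pose commanded when the command began, along the tool's axes at that moment; what a row does not reach only later rows make up. A row lasts 1/12 s, in which the tool goes at most 0.0417 m and 7.16 degrees, less where a joint would pass 70% of its speed; a pose out of reach is approached as far as the arm can. OPENING is the opening from 0.0 (shut) to 1.0 (fully open), set as the command begins (- or left out keeps the last). The fingers move at their own pace and stop on an object; FORCE is the grip in N (left out, the last holds). Time passes only in rows, so rows that do not move let the fingers close. It prints the time, the measured TCP pose, the force, the opening and the grip force at its end. Input that does not fit is refused with a message, and nothing moves.
- r.read_state(): the state, without advancing time (a new reading comes with each control period).
- r.snapshot(name): name is "side" or "top" or "wrist"; returns a dict with "image" (420x560x3 uint8, red, green, blue), "z_map" (420x560 float32, m along the optical axis (not along the pixel's ray), 0 where there is no reading), "fx", "fy", "cx", "cy" (pixels), "k1" (the pictures are not rectified: a ray, as slopes to the right and down, at radius r is drawn at 1 + k1 r^2 times it, then the intrinsics apply), "rvec" (rotation vector, rad) and "tvec" (3), from world to camera coordinates, as OpenCV has them; the wrist camera has in their place "hand_eye" (4x4, takes a point from camera to tool coordinates, whose origin is the TCP and whose axes are the flange's). Camera axes: x right, y down, z forward; pixel columns grow to the right and rows downward; lengths in m; the calibration is good to about 2 mm. A picture is of the moment at which its call begins: read the wrist's pose just before it.
- r.job_done(): hands the job in; it is judged then, once.
The state is a dict: "time": time; "qpos": joint angles; "qd": joint speeds; "effort": joint torques, N m; "ee_pos": TCP position; "tcp_rot": TCP orientation; "force": force on the tool from outside, world axes, zero at the start; "ft_torque": the same for the moment, N m; "gripper_width": opening from 0.0 (shut) to 1.0 (fully open); "grasp_force": force on a finger pad.
Only numpy, scipy, OpenCV 4.12 (cv2) and the standard library are available. Lean on these libraries where they do the work, as an engineer would, in place of code of your own. Each camera call takes 0.05 s, during which the arm holds its last target. There are 200 camera calls.

## Working session

There is one attempt and no reset: what is moved stays moved. The work goes in short steps, Python scripts to look and compute and a shell command to move; the robot and the scene stay as the last step left them, time stands still between calls to the robot, and variables do not carry over. Pictures are saved under pics/ and viewed, at most 10 in all, crops included, and the job is handed in when it is done.

```bash
ls; mkdir -p pics; python3 - <<'E'
from workcell import r
import cv2,numpy as np
s=r.read_state(); print(s)
a=[]
for n in("side","top"):
    d=r.snapshot(n); np.savez(f"pics/{n}0.npz",**d); cv2.imwrite(f"pics/{n}0.png",d["image"][...,::-1]); print(n,[ (k,d[k]) for k in d if k not in("image","z_map")])
E
```

```text
pics
shift.py
workcell.py
{'time': 0.0, 'qpos': array([ 5.93349355e+01,  1.79583605e+01,  8.58540267e+01, -8.01467085e-04,
        7.62601664e+01, -1.28014598e+01]), 'qd': array([ 0.0112837 ,  0.0375728 , -0.01083171, -0.08859605, -0.07782388,
        0.09010334]), 'effort': array([-3.90690786e-05, -4.02212548e+01, -2.52270341e+01,  6.94222120e-02,
        3.52354464e-02, -7.35233220e-05]), 'ee_pos': array([0.16094475, 0.49946306, 0.23817063]), 'tcp_rot': array([-1.79929077e+02, -1.53169833e-02,  1.62136577e+02]), 'force': array([ 0.13059008,  0.43375176, -0.08085444]), 'ft_torque': array([-0.04458843, -0.00539951,  0.01393842]), 'grasp_force': 0.0, 'gripper_width': 1.0017261011956842}
side [('fx', 474.8888226893729), ('fy', 474.8888226893729), ('cx', 280.1476601861882), ('cy', 203.12401550927717), ('k1', -0.04169527725383099), ('rvec', array([ 2.28358933, -0.00256144, -0.01261632])), ('tvec', array([-0.47998941,  0.04708655,  1.37493261]))]
top [('fx', 449.71790749584443), ('fy', 449.71790749584443), ('cx', 282.4691737025276), ('cy', 202.2194474398683), ('k1', -0.023237329055491328), ('rvec', array([ 2.12587053, -2.18243731,  0.13849761])), ('tvec', array([0.01398379, 0.47359052, 1.19480725]))]
```
View pics/top0.png

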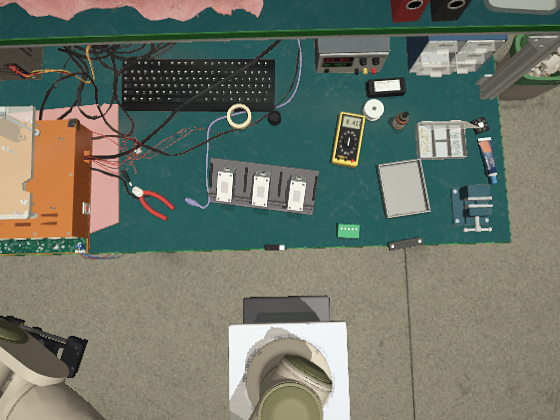

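View pics/side0.png

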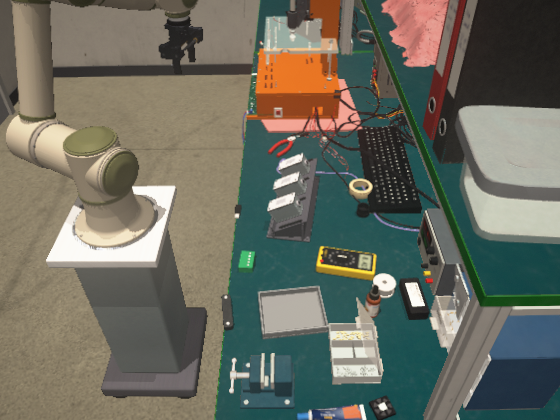

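Top picture: stand with three housings (centres about (226,185), (261,189), (297,193)), tray at (403,188), terminal block (348,231), cutters (153,203); the bays rise away from the robot. Now point clouds.

```bash
cat > h.py <<'E'
import numpy as np,cv2
from scipy.spatial.transform import Rotation as Ro
def cloud(d,px=None):
    K=np.array([[d["fx"],0,d["cx"]],[0,d["fy"],d["cy"]],[0,0,1.]])
    v,u=np.mgrid[0:420,0:560]
    p=cv2.undistortPoints(np.stack([u,v],-1).reshape(-1,1,2).astype(float),K,np.array([d["k1"],0,0,0])).reshape(420,560,2)
    z=d["z_map"]; P=np.dstack([p*z[...,None],z])
    R=cv2.Rodrigues(d["rvec"])[0]; return (P-d["tvec"])@R
E
python3 - <<'E'
from h import *
d=dict(np.load("pics/top0.npz")); P=cloud(d)
np.set_printoptions(precision=4,suppress=True)
for n,b in dict(stand=(205,155,322,217),tray=(374,156,434,220),term=(333,220,363,242),cut=(128,182,178,222)).items():
    Q=P[b[1]:b[3],b[0]:b[2]].reshape(-1,3); 
    h=Q[Q[:,2]>0.008]; print(n,len(h),h.min(0),h.max(0),np.median(Q[Q[:,2]<.008],0))
    r=cv2.minAreaRect((h[:,:2]*1000).astype(np.float32)); print(r)
# housing tops: bright pixels
im=d["image"].astype(int); m=((im.min(2)>170)).astype(np.uint8); m[:155]=0;m[217:]=0;m[:,:205]=0;m[:,322:]=0
k,l,st,c=cv2.connectedComponentsWithStats(m)
for i in range(1,k):
    if st[i,4]>60:
        Q=P[l==i]; mu=Q.mean(0); n=np.linalg.svd(Q-mu)[2][2]; n*=np.sign(n[2])
        print(st[i],mu,n,np.degrees(np.arccos(n[2])),cv2.minAreaRect((Q[:,:2]*1000).astype(np.float32)))
E
```

```text
stand 4650 [ 0.316  -0.1013  0.008 ] [0.6147 0.2166 1.2459] [0.5038 0.0452 0.0024]
((511.0683898925781, 64.91305541992188), (355.838134765625, 248.85128784179688), 55.11048889160156)
tray 1002 [ 0.316  -0.4249  0.008 ] [0.5984 0.0028 1.2459] [ 0.509  -0.3367  0.0042]
((466.6565856933594, -208.2508544921875), (183.29087829589844, 485.0292053222656), 14.818204879760742)
term 307 [ 0.316  -0.2057  0.0081] [0.4197 0.0028 1.2459] [ 0.3989 -0.173   0.0025]
((371.2127990722656, -98.45989990234375), (53.343177795410156, 224.30833435058594), 15.218881607055664)
cut 425 [0.316  0.0028 0.0081] [0.5451 0.4318 1.2459] [0.4863 0.3621 0.002 ]
((435.5888671875, 214.53732299804688), (478.4723205566406, 87.38319396972656), 70.90406799316406)
[216 171  17  31 427] [0.5092 0.1507 0.1027] [0.0577 0.9883 0.1411] 81.89001970093548 ((421.5015869140625, 102.76299285888672), (281.68560791015625, 71.75320434570312), 29.186115264892578)
[252 176  18  31 434] [0.4953 0.0584 0.0999] [0.088  0.9939 0.067 ] 86.16068325007865 ((422.943359375, 47.065185546875), (224.74349975585938, 55.31437683105469), 8.683515548706055)
[287 180  19  31 436] [ 0.4805 -0.0342  0.1026] [-0.1656 -0.9862  0.0083] 89.52247970838494 ((415.56671142578125, -24.10488510131836), (39.498069763183594, 204.97010803222656), 81.12138366699219)
```

```bash
python3 - <<'E'
from h import *
np.set_printoptions(precision=4,suppress=True)
P={}
for n in("top","side"):
    d=dict(np.load(f"pics/{n}0.npz")); C=cloud(d); ok=(d["z_map"]>0)&(C[...,2]<.2); P[n]=(C,ok,d["image"].astype(int))
C,ok,im=P["top"]
for n,b in dict(stand=(205,155,322,217),tray=(374,156,434,220),term=(333,220,363,242),cut=(128,182,178,222)).items():
    s=np.s_[b[1]:b[3],b[0]:b[2]]; Q=C[s][ok[s]]; h=Q[Q[:,2]>0.01]
    print(n,len(h),h.min(0),h.max(0),np.median(Q[Q[:,2]<.008],0)); print(cv2.minAreaRect((h[:,:2]*1000).astype(np.float32)))
m=((im.min(2)>170)&ok).astype(np.uint8); m[:155]=0;m[217:]=0;m[:,:205]=0;m[:,322:]=0
k,l,st,c=cv2.connectedComponentsWithStats(m)
for i in range(1,k):
    if st[i,4]>60:
        Q=C[l==i]; mu=np.median(Q,0);
        for _ in range(4):
            Q=Q[np.abs((Q-mu)@(np.linalg.svd(Q-mu)[2][2]))<.004] if _ else Q[np.abs(Q[:,2]-mu[2])<.04]; mu=Q.mean(0)
        n=np.linalg.svd(Q-mu)[2][2]; n*=np.sign(n[2])
        rc=cv2.minAreaRect((Q[:,:2]*1000).astype(np.float32))
        print(len(Q),mu,n,np.degrees(np.arccos(n[2])),np.degrees(np.arctan2(-n[1],-n[0])),rc)
# world cloud near the stand from both: height map stats
for n in P:
    C,ok,_=P[n]; Q=C[ok]; Q=Q[(Q[:,0]>.38)&(Q[:,0]<.62)&(Q[:,1]>-.12)&(Q[:,1]<.24)]
    f=Q[np.abs(Q[:,2])<.006]; print(n,'bench z',np.median(f[:,2]),len(Q))
    np.save(f"pics/c_{n}.npy",Q)
E
```

```text
stand 4476 [ 0.4416 -0.0994  0.01  ] [0.61   0.2157 0.1209] [0.5038 0.0452 0.0024]
((524.8640747070312, 57.00865936279297), (315.0893249511719, 163.82896423339844), 88.83450317382812)
tray 641 [ 0.4247 -0.4249  0.01  ] [ 0.5961 -0.2654  0.0359] [ 0.509  -0.3367  0.0042]
((512.3890991210938, -353.3656311035156), (158.50900268554688, 161.871826171875), 6.817325115203857)
term 295 [ 0.3714 -0.2057  0.0104] [ 0.4111 -0.1466  0.0294] [ 0.3989 -0.173   0.0025]
((390.6353454589844, -175.48556518554688), (57.744468688964844, 37.471004486083984), 84.7901840209961)
cut 344 [0.4355 0.3043 0.01  ] [0.5301 0.4307 0.0214] [0.4863 0.3621 0.002 ]
((490.2251892089844, 367.03851318359375), (129.5314178466797, 55.38250732421875), 52.805023193359375)
409 [0.5103 0.1515 0.0974] [-0.4885  0.0735  0.8695] 29.60299750599173 -8.555161076851581 ((509.84075927734375, 151.0831756591797), (39.774932861328125, 71.2342529296875), 80.77580261230469)
408 [0.4959 0.0585 0.0974] [-0.485   0.11    0.8676] 29.82096959994297 -12.779368578684881 ((495.7550354003906, 58.53997039794922), (39.41624069213867, 70.98789978027344), 81.4826889038086)
408 [ 0.4813 -0.0345  0.0973] [-0.496   0.0863  0.864 ] 30.228887450003118 -9.869811784770562 ((481.6722717285156, -34.43146514892578), (39.498069763183594, 71.1555404663086), 81.12138366699219)
top bench z 0.002028311197398839 10902
side bench z -0.0009746542206714828 6853
```

```bash
python3 - <<'E'
from h import *
np.set_printoptions(precision=4,suppress=True)
o=np.array([.518,.055]); a=np.radians(-8.86); R=np.array([[np.cos(a),-np.sin(a)],[np.sin(a),np.cos(a)]])
for n in("top","side"):
    Q=np.load(f"pics/c_{n}.npy"); X=(Q[:,:2]-o)@R; z=Q[:,2]
    print(n,'gap profile |y|=47+-15:')
    m=(abs(abs(X[:,1])-47e-3)<.02)
    for x in np.arange(-.08,.085,.01):
        k=m&(abs(X[:,0]-x)<.005); print(round(x,2),k.sum(),np.percentile(z[k],[5,50,95]) if k.any() else '')
    for y in(.094,0,-.094):
        w=(abs(X[:,1]-y)<.03)&(z-.052-X[:,0]*.577>.05); print('top pts',y,w.sum(),X[w].min(0),X[w].max(0),X[w].mean(0),z[w].mean())
for n in("top","side"):
    d=dict(np.load(f"pics/{n}0.npz")); C=cloud(d); Q=C[(d["z_map"]>0)]
    w=Q[(Q[:,0]>.40)&(Q[:,0]<.64)&(Q[:,1]>-.47)&(Q[:,1]<-.25)&(Q[:,2]>.013)&(Q[:,2]<.03)]
    print(n,len(w),w.mean(0),cv2.minAreaRect((w[:,:2]*1000).astype(np.float32)))
    w=Q[(Q[:,0]>.60)&(Q[:,0]<.75)&(Q[:,1]>-.1)&(Q[:,1]<.25)]; print('behind stand z',np.percentile(w[:,2],[50,95,99,100]))
E
```

```text
top gap profile |y|=47+-15:
-0.08 100 [-0.0016  0.0021  0.0058]
-0.07 104 [-0.0022  0.0022  0.0058]
-0.06 108 [-0.001   0.0033  0.0091]
-0.05 107 [0.0041 0.0078 0.0444]
-0.04 136 [0.0062 0.0415 0.0472]
-0.03 114 [0.0312 0.0355 0.0403]
-0.02 117 [0.0361 0.0416 0.048 ]
-0.01 116 [0.0422 0.0473 0.0543]
-0.0 119 [0.0476 0.053  0.0587]
0.01 120 [0.054  0.0587 0.0642]
0.02 124 [0.0591 0.0647 0.0711]
0.03 124 [0.0648 0.0704 0.0763]
0.04 120 [0.0717 0.0758 0.0805]
0.05 97 [0.0764 0.0799 0.0844]
0.06 0 
0.07 53 [-0.003   0.0023  0.0062]
0.08 98 [-0.0017  0.0025  0.0062]
top pts 0.094 463 [-0.0584  0.0733] [0.0144 0.1146] [-0.0221  0.0936] 0.09748866684477979
top pts 0 462 [-0.058  -0.0204] [0.0143 0.0203] [-0.0219 -0.0003] 0.09745182680861623
top pts -0.094 461 [-0.058 -0.114] [ 0.0153 -0.0736] [-0.0218 -0.0937] 0.09763458831261768
side gap profile |y|=47+-15:
-0.08 57 [-0.005  -0.0018  0.0009]
-0.07 53 [-0.0057 -0.0016  0.0014]
-0.06 35 [-0.0052 -0.0013  0.0024]
-0.05 3 [0.0024 0.004  0.0064]
-0.04 0 
-0.03 0 
-0.02 0 
-0.01 0 
-0.0 0 
0.01 0 
0.02 9 [0.06   0.0616 0.0655]
0.03 41 [0.063  0.0667 0.0731]
0.04 60 [0.0675 0.072  0.0758]
0.05 96 [0.0032 0.0745 0.079 ]
0.06 65 [0.0017 0.005  0.0744]
0.07 65 [-0.0038 -0.0014  0.0021]
0.08 58 [-0.0039 -0.0009  0.0015]
top pts 0.094 180 [-0.0557  0.0689] [0.0144 0.116 ] [-0.0198  0.0918] 0.09415935609154415
top pts 0 202 [-0.0551 -0.0241] [0.015  0.0246] [-0.0201 -0.0013] 0.09366934780952106
top pts -0.094 243 [-0.0559 -0.1167] [ 0.0144 -0.0708] [-0.0194 -0.095 ] 0.09418565374183396
top 662 [ 0.532  -0.3728  0.0212] ((520.1427001953125, -368.3189392089844), (203.29580688476562, 239.48138427734375), 89.98558044433594)
behind stand z [0.0029 0.4312 0.4409 0.4452]
side 926 [ 0.5501 -0.3742  0.0206] ((527.279541015625, -366.6396484375), (225.18649291992188, 205.9610137939453), 0.05408648028969765)
behind stand z [-0.0004  0.4256  0.438   0.4421]
```

Careful with the scale: shifts go in units of 25 mm and turns go in units of 10 degrees. That gives: -9 degrees is -0.9.

```bash
echo '[[[0,0,0,-0.7],[0,0,0,-0.9]]]' > next.json && python3 shift.py next.json 0.65 15
```

```text
time: 0.27
ee_pos: [0.161, 0.4996, 0.2384]
tcp_rot: [-180.0, -0.0, 171.5]
force: [-0.0, 0.3, 0.1]
gripper_width: 0.877
grasp_force: 0.0
```

```bash
python3 - <<'E'
from h import *
np.set_printoptions(precision=4,suppress=True)
for n in("top","side"):
    d=dict(np.load(f"pics/{n}0.npz")); C=cloud(d); ok=d["z_map"]>0; Q=C[ok]
    w=Q[(abs(Q[:,1])<.45)&(Q[:,2]>.2)&(Q[:,2]<.8)&(Q[:,0]>.4)]; print(n,'shelf',len(w),np.percentile(w[:,0],[0,1,5,50]),w[:,2].min())
    im=d["image"].astype(int); m=(im.max(2)-im.min(2)<30)&(im.min(2)>80)&ok&(C[...,0]>.4)&(C[...,0]<.63)&(C[...,1]>-.46)&(C[...,1]<-.25)&(C[...,2]<.04)
    k,l,st,c=cv2.connectedComponentsWithStats(m.astype(np.uint8)); i=1+st[1:,4].argmax(); q=C[l==i]
    print(st[i],np.median(q,0),cv2.minAreaRect((q[:,:2]*1000).astype(np.float32)))
E
```

```text
top shelf 18601 [0.7461 0.748  0.7491 0.7696] 0.3787451750060023
[ 378  143   71   75 2716] [ 0.5209 -0.3459  0.0068] ((531.1080932617188, -370.4989929199219), (191.79637145996094, 199.81419372558594), 6.708536148071289)
side shelf 26481 [0.7449 0.7486 0.7502 0.7951] 0.377221619729151
[ 258  286   91   76 3647] [ 0.522  -0.3435  0.0052] ((530.6671142578125, -355.8673095703125), (191.18844604492188, 216.0222625732422), 6.885825157165527)
```

To row units: -0.2905 m is -11.62, -0.412 m is -16.48.

```bash
echo '[[[-16.48,-11.62,2.4,0],[-16.48,-11.62,2.4,0],[-16.48,-11.62,2.4,0],[-16.48,-11.62,2.4,0],[-16.48,-11.62,2.4,0],[-16.48,-11.62,2.4,0],[-16.48,-11.62,2.4,0],[-16.48,-11.62,2.4,0],[-16.48,-11.62,2.4,0],[-16.48,-11.62,2.4,0],[-16.48,-11.62,2.4,0],[-16.48,-11.62,2.4,0],[-16.48,-11.62,2.4,0],[-16.48,-11.62,2.4,0],[-16.48,-11.62,2.4,0]]]' > next.json && python3 shift.py next.json
python3 - <<'E'
from h import *
from workcell import r
s=r.read_state(); print(s["ee_pos"],s["tcp_rot"],s["ft_torque"],s["force"])
d=r.snapshot("wrist"); cv2.imwrite("pics/w1.png",d["image"][...,::-1]); print(d["hand_eye"])
E
```

```text
time: 1.52
ee_pos: [0.5228, 0.1495, 0.1784]
tcp_rot: [180.0, -0.1, 171.1]
force: [-0.4, 0.2, -0.2]
gripper_width: 0.65
grasp_force: 0.0
[0.52282505 0.14946743 0.17836116] [ 1.79997769e+02 -7.11740442e-02  1.71109061e+02] [ 0.00545141 -0.03451352  0.00558837] [-0.3655245   0.21163724 -0.15518739]
[[ 5.35336925e-04 -9.59383471e-01 -2.82104711e-01  7.23517752e-02]
 [ 9.99999346e-01  7.98702985e-04 -8.18582103e-04  1.00183069e-03]
 [ 1.01065201e-03 -2.82104089e-01  9.59383272e-01 -1.47234450e-01]
 [ 0.00000000e+00  0.00000000e+00  0.00000000e+00  1.00000000e+00]]
```

View pics/w1.png

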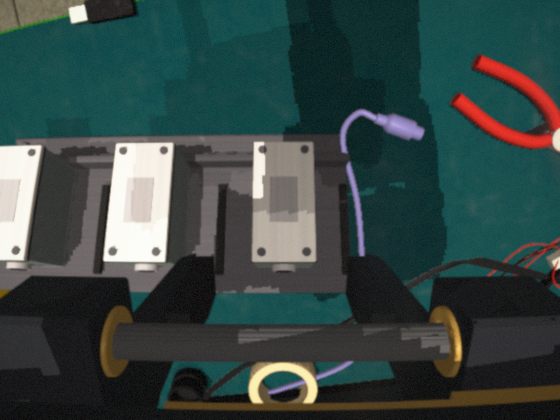

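The wrist view shows the housing's lid (252–315, 142–262), centred between the fingers (mid column about 283) and square to them; the connector is at (285,267). Descend and grip.

To row units: 0.118 m is 4.72, 0.105 m is 4.2.

```bash
echo '[[[0,0,1.6,0],[0,0,3.2,0],[0,0,4.2,0],[0,0,4.72,0],[0,0,4.72,0]]]' > next.json && python3 shift.py next.json && echo '[[[0,0,0,0],[0,0,0,0],[0,0,0,0],[0,0,0,0],[0,0,0,0],[0,0,0,0]]]' > next.json && python3 shift.py next.json 0 18
```

```text
time: 1.98
ee_pos: [0.5209, 0.1505, 0.0584]
tcp_rot: [-179.9, -0.3, 171.3]
force: [0.4, -0.3, 0.1]
gripper_width: 0.65
grasp_force: 0.0
time: 2.48
ee_pos: [0.524, 0.1499, 0.0624]
tcp_rot: [179.9, 0.1, 171.1]
force: [-1.1, 5.3, 6.9]
gripper_width: 0.452
grasp_force: 18.0
```

```bash
cat > ft.py <<'E'
from workcell import r
import numpy as np
from scipy.spatial.transform import Rotation as Ro
s=r.read_state(); R=Ro.from_euler("xyz",s["tcp_rot"],degrees=True).as_matrix()
print("tool F",(R.T@s["force"]).round(2),"tool M",(R.T@s["ft_torque"]).round(4),s["ee_pos"].round(4),s["tcp_rot"].round(1),round(s["gripper_width"],3),round(s["time"],2))
E
for i in 1; do echo '[[[0,0,-0.4,0],[0,0,-1.2,0],[0,0,-2,0],[0,0,-2.8,0],[0,0,-2.8,0],[0,0,-2.8,0]]]' > next.json && python3 shift.py next.json; python3 ft.py; done; echo '[[[0,0,0,0],[0,0,0,0]]]' > next.json && python3 shift.py next.json; python3 ft.py; echo '[[[0,0,0,0]]]' > next.json && python3 shift.py next.json; python3 ft.py
python3 - <<'E'
from workcell import r
import cv2
cv2.imwrite("pics/s1.png",cv2.resize(r.snapshot("side")["image"][60:300,150:430,::-1],None,fx=2,fy=2))
E
```

```text
time: 2.98
ee_pos: [0.5234, 0.149, 0.1312]
tcp_rot: [180.0, 0.1, 171.1]
force: [-0.7, -0.8, -4.1]
gripper_width: 0.45
grasp_force: 18.0
tool F [ 0.57 -0.94  4.08] tool M [-0.0361  0.0015  0.0124] [0.5234 0.149  0.1312] [1.800e+02 1.000e-01 1.711e+02] 0.45 2.98
time: 3.15
ee_pos: [0.5226, 0.1491, 0.1294]
tcp_rot: [-180.0, -0.1, 171.1]
force: [-0.5, 0.1, -4.3]
gripper_width: 0.453
grasp_force: 18.0
tool F [ 0.53 -0.01  4.29] tool M [-0.0184 -0.0225  0.0773] [0.5226 0.1491 0.1294] [-1.800e+02 -1.000e-01  1.711e+02] 0.453 3.15
time: 3.23
ee_pos: [0.5228, 0.1491, 0.1296]
tcp_rot: [-180.0, -0.1, 171.1]
force: [-0.3, -0.1, -3.2]
gripper_width: 0.452
grasp_force: 18.0
tool F [ 0.28 -0.18  3.21] tool M [-0.0164  0.0393 -0.028 ] [0.5228 0.1491 0.1296] [-1.800e+02 -1.000e-01  1.711e+02] 0.452 3.23
```

View pics/s1.png

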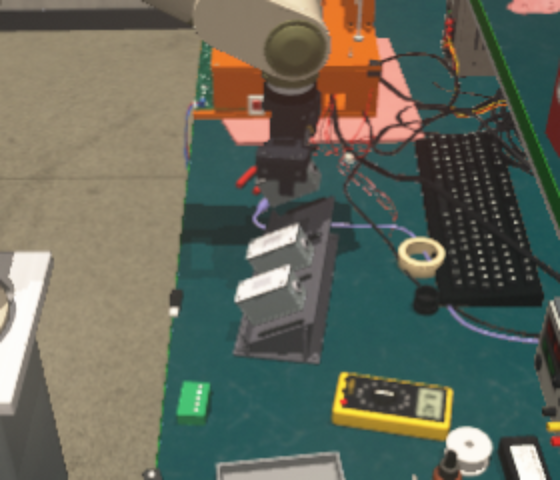

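```bash
cat > avg.py <<'E'
from workcell import r
import numpy as np,cv2,sys
from scipy.spatial.transform import Rotation as Ro
F=[];M=[]
for i in range(8):
    d=r.snapshot("wrist"); s=r.read_state(); R=Ro.from_euler("xyz",s["tcp_rot"],degrees=True).as_matrix()
    F.append(R.T@s["force"]);M.append(R.T@s["ft_torque"])
cv2.imwrite(f"pics/{sys.argv[1]}.png",d["image"][...,::-1])
print("tool F",np.mean(F,0).round(2),"M",np.mean(M,0).round(4),"+-",(np.std(M,0)/8**.5).round(4),s["ee_pos"].round(4),round(s["gripper_width"],3),round(s["time"],2))
E
python3 avg.py a_up; echo '[[[-1.6,0,0,0],[-3.08,0,0,0],[-3.08,0,0.2,0],[-3.08,0,0.4,0],[-3.08,0,0.6,0],[-3.12,0,0.8,0],[-3.12,0,1,0],[-3.2,0,1.2,0]]]' > next.json && python3 shift.py next.json; python3 ft.py
```

```text
tool F [-0.18  0.13  4.11] M [-0.0313 -0.0035 -0.0054] +- [0.0102 0.0074 0.009 ] [0.5234 0.1492 0.1307] 0.45 3.68
time: 4.35
ee_pos: [0.6028, 0.1371, 0.102]
tcp_rot: [180.0, 0.2, 171.2]
force: [0.8, -0.8, 8.0]
gripper_width: 0.452
grasp_force: 18.0
tool F [-0.94 -0.71 -7.96] tool M [ 0.0312 -0.0478  0.0207] [0.6028 0.1371 0.102 ] [180.    0.2 171.2] 0.452 4.35
```

To row units: 0.022 m is 0.88, 0.019 m is 0.76.

```bash
echo '[[[-0.08,0,0.16,0],[-0.16,0,0.32,0],[-0.24,0,0.48,0],[-0.32,0,0.64,0],[-0.4,0,0.76,0],[-0.48,0,0.88,0],[-0.48,0,0.88,0]]]' > next.json && python3 shift.py next.json; python3 ft.py
python3 - <<'E'
from workcell import r
import cv2
cv2.imwrite("pics/s2.png",cv2.resize(r.snapshot("side")["image"][90:240,230:380,::-1],None,fx=4,fy=4))
E
```

```text
time: 4.93
ee_pos: [0.6151, 0.1351, 0.0791]
tcp_rot: [180.0, 0.1, 171.1]
force: [5.4, 1.1, 2.0]
gripper_width: 0.453
grasp_force: 18.0
tool F [-5.12  1.96 -2.02] tool M [-0.1966 -0.6534  0.0416] [0.6151 0.1351 0.0791] [1.800e+02 1.000e-01 1.711e+02] 0.453 4.93
```

View pics/s2.png

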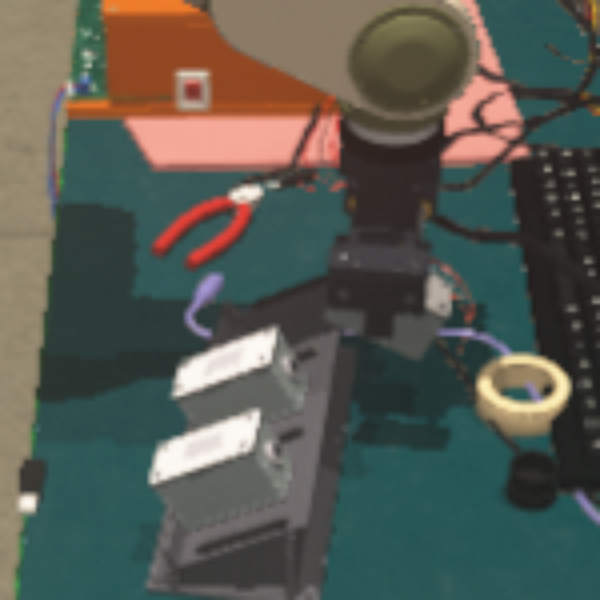

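The housing (side face at (390,330)) now slopes down away from the robot, its lid edge at (440,300): rocked past level. Lift clear and measure the moment.

```bash
echo '[[[0,0,-0.6,0],[0,0,-1.2,0],[0,0,-1.2,0],[0,0,-1.2,0]]]' > next.json && python3 shift.py next.json; python3 avg.py a_dn
python3 - <<'E'
from h import *
from workcell import r
d=r.snapshot("wrist"); s=r.read_state()
K=np.array([[d["fx"],0,d["cx"]],[0,d["fy"],d["cy"]],[0,0,1.]]); v,u=np.mgrid[0:420,0:560]
p=cv2.undistortPoints(np.stack([u,v],-1).reshape(-1,1,2).astype(float),K,np.array([d["k1"],0,0,0])).reshape(420,560,2)
z=d["z_map"]; P=np.dstack([p*z[...,None],z])@d["hand_eye"][:3,:3].T+d["hand_eye"][:3,3]
m=(z>0)&(abs(P[...,1])<.015)&(abs(P[...,0])<.07)&(P[...,2]>-.075)&(P[...,2]<.03)
Q=P[m]; print(len(Q)); 
for x in np.arange(-.06,.07,.01):
    k=abs(Q[:,0]-x)<.005; print(round(x,2),k.sum(),np.percentile(Q[k,2],[10,50,90]).round(4) if k.any() else '')
E
```

```text
time: 5.32
ee_pos: [0.6137, 0.1351, 0.1081]
tcp_rot: [-180.0, -0.1, 171.1]
force: [0.7, 0.3, -5.3]
gripper_width: 0.448
grasp_force: 18.0
tool F [-0.24  0.1   4.15] M [-0.0216  0.01   -0.001 ] +- [0.0126 0.0109 0.0068] [0.6141 0.135  0.1083] 0.454 5.72
16365
-0.06 0 
-0.05 378 [-0.024  -0.0228 -0.0216]
-0.04 872 [-0.0276 -0.0257 -0.0241]
-0.03 969 [-0.0322 -0.0301 -0.0285]
-0.02 818 [-0.0358 -0.0344 -0.0329]
-0.01 0 
0.0 100 [-0.0453 -0.0447 -0.0442]
0.01 1961 [-0.0493 -0.0474 -0.0457]
0.02 3579 [-0.0524 -0.051  -0.0482]
0.03 5202 [-0.045  -0.0366 -0.0263]
0.04 2486 [-0.0223 -0.0161 -0.0089]
0.05 0 
0.06 0
```

```bash
cat > tilt.py <<'E'
from h import *
from workcell import r
def tilt():
    d=r.snapshot("wrist")
    K=np.array([[d["fx"],0,d["cx"]],[0,d["fy"],d["cy"]],[0,0,1.]]); v,u=np.mgrid[0:420,0:560]
    p=cv2.undistortPoints(np.stack([u,v],-1).reshape(-1,1,2).astype(float),K,np.array([d["k1"],0,0,0])).reshape(420,560,2)
    z=d["z_map"]; P=np.dstack([p*z[...,None],z])@d["hand_eye"][:3,:3].T+d["hand_eye"][:3,3]
    Q=P[(z>0)&(abs(P[...,1])<.015)&(abs(P[...,0])<.06)&(P[...,2]>-.08)&(P[...,2]<.0)]
    if len(Q)<500: return "no lid"
    # robust line z=a+bx
    rng=np.random.default_rng(0); best=0
    for _ in range(300):
        A=Q[rng.integers(len(Q),size=2)]
        if abs(A[0,0]-A[1,0])<.01: continue
        b=(A[1,2]-A[0,2])/(A[1,0]-A[0,0])
        if abs(b)>1: continue
        n=(abs(Q[:,2]-A[0,2]-b*(Q[:,0]-A[0,0]))<.0025).sum()
        if n>best: best=n;bb=b;A0=A[0]
    k=abs(Q[:,2]-A0[2]-bb*(Q[:,0]-A0[0]))<.003; f=np.polyfit(Q[k,0],Q[k,2],1)
    return f"tilt of +x end up {np.degrees(np.arctan(f[0])):.1f} deg, lid z at x=0 {f[1]:.4f}, x {np.percentile(Q[k,0],[1,99]).round(3)}"
if __name__=="__main__": print(tilt())
E
echo '[[[-0.08,0,0.6,0],[-0.08,0,0.96,0],[-0.08,0,1.2,0],[-0.08,0,1.32,0],[-0.12,0,1.44,0],[-0.12,0,1.44,0],[-0.08,0,0.8,0],[0,0,0,0],[0,0,0,0]]]' > next.json && python3 shift.py next.json; python3 tilt.py; python3 avg.py a_dn2
```

```text
time: 6.52
ee_pos: [0.6154, 0.1352, 0.1119]
tcp_rot: [179.9, 0.3, 171.1]
force: [1.9, 0.4, -3.6]
gripper_width: 0.45
grasp_force: 18.0
tilt of +x end up -29.9 deg, lid z at x=0 -0.0448, x [-0.049  0.02 ]
tool F [-0.03  0.01  4.32] M [-0.001   0.014  -0.0226] +- [0.0151 0.0088 0.0085] [0.6141 0.1349 0.108 ] 0.453 6.97
```

```bash
echo '[[[0,0,-1.2,0],[1.6,0,-1.4,0],[3.2,0,-1.4,0],[4.8,0,-1.2,0],[5.52,0,0,0],[5.6,0,1,0],[5.6,0,1.32,0],[5.68,0,1.56,0],[5.76,0,1.76,0],[5.88,0,1.96,0],[6,0,2.16,0],[6.08,0,2.32,0],[6.08,0,2.32,0]]]' > next.json && python3 shift.py next.json; python3 tilt.py; python3 ft.py
```

```text
time: 8.05
ee_pos: [0.4658, 0.1586, 0.0522]
tcp_rot: [179.9, 0.2, 171.1]
force: [-2.6, 2.5, 2.9]
gripper_width: 0.448
grasp_force: 18.0
tilt of +x end up -5.4 deg, lid z at x=0 -0.0458, x [-0.029  0.035]
tool F [ 2.81  2.21 -3.83] tool M [-0.2178  0.1962  0.0056] [0.4657 0.1586 0.0523] [179.9   0.2 171.1] 0.453 8.1
```

Careful with the scale: shifts go in units of 25 mm and turns go in units of 10 degrees. That gives: 0.012 m is 0.48, 0.009 m is 0.36.

```bash
echo '[[[0.04,0,0.12,0],[0.04,0,0.24,0],[0.08,0,0.36,0],[0.12,0,0.48,0],[0.12,0,0.48,0]]]' > next.json && python3 shift.py next.json; python3 tilt.py; python3 ft.py
```

```text
time: 8.52
ee_pos: [0.4625, 0.1591, 0.0398]
tcp_rot: [179.9, 0.2, 171.1]
force: [-2.8, 2.1, 2.8]
gripper_width: 0.454
grasp_force: 18.0
tilt of +x end up 11.8 deg, lid z at x=0 -0.0497, x [-0.019  0.045]
tool F [ 1.81  1.88 -2.81] tool M [-0.2497  0.0954 -0.0274] [0.4625 0.1591 0.0398] [1.799e+02 1.000e-01 1.711e+02] 0.449 8.57
```

To row units: 0.05 m is 2, 0.033 m is 1.32.

```bash
echo '[[[0,0,-1.2,0],[1.2,0,-1.2,0],[2,0,-0.8,0],[2,0,0.2,0],[2,0,0.6,0],[2,0,0.88,0],[2,0,1.12,0],[2,0,1.32,0],[2,0,1.32,0]]]' > next.json && python3 shift.py next.json; python3 tilt.py; python3 ft.py
```

```text
time: 9.32
ee_pos: [0.4134, 0.1665, 0.0061]
tcp_rot: [180.0, 0.2, 171.1]
force: [-0.1, -0.7, -3.2]
gripper_width: 0.454
grasp_force: 18.0
tilt of +x end up 6.7 deg, lid z at x=0 -0.0499, x [-0.02   0.042]
tool F [ 0.37 -0.44  3.59] tool M [-0.0139  0.0682  0.0593] [0.4125 0.1665 0.006 ] [1.800e+02 1.000e-01 1.711e+02] 0.453 9.37
```

To row units: 0.004 m is 0.16, 0.003 m is 0.12.

```bash
echo '[[[0,0,0.12,0],[0,0,0.16,0],[0,0,0.16,0]]]' > next.json && python3 shift.py next.json; python3 ft.py; echo '[[[0,0,0,0],[0,0,0,0],[0,0,0,0],[0,0,-0.24,0],[0,0,-0.64,0],[0,0,-0.64,0]]]' > next.json && python3 shift.py next.json 0.65; python3 tilt.py
```

```text
time: 9.62
ee_pos: [0.4134, 0.1665, 0.0026]
tcp_rot: [180.0, 0.2, 171.1]
force: [4.0, -0.7, 3.0]
gripper_width: 0.451
grasp_force: 18.0
tool F [-4.11 -0.08 -2.98] tool M [ 0.1295 -0.3021  0.0104] [0.4134 0.1665 0.0026] [180.    0.2 171.1] 0.451 9.62
time: 10.12
ee_pos: [0.4123, 0.1668, 0.0191]
tcp_rot: [180.0, 0.1, 171.1]
force: [-0.2, -0.6, 0.4]
gripper_width: 0.648
grasp_force: 0.0
tilt of +x end up 0.1 deg, lid z at x=0 -0.0323, x [-0.039  0.037]
```

To row units: -0.06 m is -2.4, -0.058 m is -2.32.

```bash
echo '[[[0,0,0,0],[0,0,0,0],[0,0,0,0],[0,0,0,0]]]' > next.json && python3 shift.py next.json 0 18; echo '[[[0,0,-0.8,0],[0,0,-2.4,0],[-1.2,0,-2.6,0],[-1.88,0,-2.32,0],[-1.88,0,-2.04,0],[-1.84,0,-1.8,0],[-1.76,0,-1.64,0],[-1.64,0,-1.48,0],[-1.52,0,-1.32,0],[-1.44,0,-1.2,0],[-1.44,0,-1.2,0]]]' > next.json && python3 shift.py next.json; python3 tilt.py; python3 ft.py
```

```text
time: 10.5
ee_pos: [0.4115, 0.1666, 0.0174]
tcp_rot: [-180.0, -0.0, 171.1]
force: [0.9, 0.9, -1.5]
gripper_width: 0.45
grasp_force: 18.0
time: 11.42
ee_pos: [0.4462, 0.1612, 0.0472]
tcp_rot: [-180.0, -0.1, 171.2]
force: [-2.2, 0.5, -1.6]
gripper_width: 0.454
grasp_force: 18.0
tilt of +x end up 18.1 deg, lid z at x=0 -0.0350, x [-0.028  0.04 ]
tool F [1.36 0.88 3.28] tool M [-0.0226  0.202  -0.0235] [0.4463 0.1612 0.0474] [-1.800e+02 -1.000e-01  1.712e+02] 0.451 11.47
```

To row units: 0.003 m is 0.12, 0.008 m is 0.32.

```bash
echo '[[[0.04,0,0.12,0],[0.12,0,0.24,0],[0.12,0,0.32,0],[0.12,0,0.32,0]]]' > next.json && python3 shift.py next.json; python3 tilt.py; python3 ft.py
```

```text
time: 11.8
ee_pos: [0.444, 0.1615, 0.0393]
tcp_rot: [-180.0, -0.0, 171.1]
force: [-2.9, 1.1, -2.1]
gripper_width: 0.455
grasp_force: 18.0
tilt of +x end up 26.9 deg, lid z at x=0 -0.0366, x [-0.024  0.041]
tool F [1.6  2.07 2.51] tool M [-0.1046  0.1583 -0.0302] [0.444  0.1615 0.0394] [-1.800e+02 -1.000e-01  1.711e+02] 0.452 11.85
```

```bash
echo '[[[0,0,-1.6,0],[-0.8,0,-2.6,0],[-2.4,0,-2.6,0],[-3.12,0,-2.4,0],[-3.12,0,-1.8,0],[-3.12,0,-1.44,0],[-3.12,0,-1.24,0],[-3.12,0,-1.12,0],[-3.12,0,-1.12,0]]]' > next.json && python3 shift.py next.json; python3 tilt.py; python3 ft.py
```

```text
time: 12.6
ee_pos: [0.5206, 0.1496, 0.0673]
tcp_rot: [-180.0, -0.1, 171.2]
force: [-0.7, 0.1, -3.9]
gripper_width: 0.454
grasp_force: 18.0
tilt of +x end up 26.9 deg, lid z at x=0 -0.0365, x [-0.024  0.041]
tool F [0.04 0.35 4.55] tool M [-0.      0.0308  0.0602] [0.5211 0.1496 0.0679] [-180.    -0.   171.2] 0.449 12.65
```

To row units: 0.003 m is 0.12, 0.002 m is 0.08.

```bash
echo '[[[0,0,0.04,0],[0,0,0.08,0],[0,0,0.12,0],[0,0,0.12,0]]]' > next.json && python3 shift.py next.json; python3 tilt.py; python3 ft.py; echo '[[[0,0,0.04,0],[0,0,0.08,0],[0,0,0.08,0]]]' > next.json && python3 shift.py next.json; python3 tilt.py; python3 ft.py
```

```text
time: 12.98
ee_pos: [0.5215, 0.1496, 0.0651]
tcp_rot: [180.0, 0.0, 171.1]
force: [-1.7, 1.0, 0.3]
gripper_width: 0.454
grasp_force: 18.0
tilt of +x end up 29.5 deg, lid z at x=0 -0.0372, x [-0.022  0.042]
tool F [ 1.62  0.32 -0.8 ] tool M [-0.0965  0.1756 -0.0598] [0.5215 0.1496 0.0651] [180.    0.  171.1] 0.452 13.03
time: 13.28
ee_pos: [0.5217, 0.1496, 0.0645]
tcp_rot: [180.0, 0.1, 171.2]
force: [-8.6, 0.3, 16.5]
gripper_width: 0.448
grasp_force: 18.0
tilt of +x end up 29.9 deg, lid z at x=0 -0.0376, x [-0.022  0.042]
tool F [  8.83  -0.49 -16.77] tool M [ 0.166   1.2256 -0.0166] [0.5217 0.1496 0.0646] [1.800e+02 1.000e-01 1.711e+02] 0.453 13.33
```

To row units: -0.001 m is -0.04.

```bash
echo '[[[0,0,-0.04,0],[0,0,-0.04,0],[0,0,-0.04,0]]]' > next.json && python3 shift.py next.json 0.47; echo '[[[0,0,-0.04,0],[0,0,-0.04,0],[0,0,-1.2,0],[0,0,-2.8,0],[0.8,0,-3.6,0],[0.8,0,-3.6,0]]]' > next.json && python3 shift.py next.json 0.65
python3 - <<'E'
from h import *
from workcell import r
d=r.snapshot("top"); C=cloud(d); np.savez("pics/top1.npz",**d)
for n,dd in(("old",dict(np.load("pics/top0.npz"))),("new",d)):
    C=cloud(dd); Q=C[dd["z_map"]>0]; o=np.array([.518,.055]); a=np.radians(-8.86); R=np.array([[np.cos(a),-np.sin(a)],[np.sin(a),np.cos(a)]])
    X=(Q[:,:2]-o)@R; z=Q[:,2]
    for y in(.094,0,-.094):
        w=(abs(X[:,1]-y)<.03)&(abs(X[:,0])<.08)&(z-.052-X[:,0]*.577>.05)&(z<.125); print(n,w.sum(),X[w].min(0).round(4),X[w].max(0).round(4),z[w].mean())
E
python3 tilt.py
```

```text
time: 13.58
ee_pos: [0.5217, 0.1494, 0.0638]
tcp_rot: [180.0, 0.0, 171.1]
force: [-0.0, 0.2, -0.4]
gripper_width: 0.473
grasp_force: 0.0
time: 14.08
ee_pos: [0.5017, 0.1532, 0.1577]
tcp_rot: [179.9, 0.3, 171.2]
force: [-0.0, -0.7, 0.1]
gripper_width: 0.654
grasp_force: 0.0
old 463 [-0.0584  0.0733] [0.0144 0.1146] 0.09748866684477979
old 462 [-0.058  -0.0204] [0.0143 0.0203] 0.09745182680861623
old 461 [-0.058 -0.114] [ 0.0153 -0.0736] 0.09763458831261768Traceback (most recent call last):
  File "<stdin>", line 8, in <module>
    return umr_minimum(a, axis, None, out, keepdims, initial, where)
ValueError: zero-size array to reduction operation minimum which has no identity
Traceback (most recent call last):
  File "tilt.py", line 21, in <module>
    if __name__=="__main__": print(tilt())
                                   ~~~~^^
  File "tilt.py", line 19, in tilt
    k=abs(Q[:,2]-A0[2]-bb*(Q[:,0]-A0[0]))<.003; f=np.polyfit(Q[k,0],Q[k,2],1)
                 ^^
UnboundLocalError: cannot access local variable 'A0' where it is not associated with a value
```

To row units: -0.094 m is -3.76, -0.0165 m is -0.66.

```bash
echo '[[[0,-1.6,0,0],[-0.4,-3.2,0,0],[-0.66,-3.76,0.4,0],[-0.66,-3.76,1.8,0],[-0.66,-3.76,3,0],[-0.66,-3.76,3.72,0],[-0.66,-3.76,3.72,0]]]' > next.json && python3 shift.py next.json; python3 tilt.py; echo '[[[0,0,0,0],[0,0,0,0],[0,0,0,0],[0,0,0,0],[0,0,0,0]]]' > next.json && python3 shift.py next.json 0 18;python3 - <<'E'
from h import *
from workcell import r
d=r.snapshot("top"); C=cloud(d); np.savez("pics/top1.npz",**d)
C=cloud(d); Q=C[d["z_map"]>0]; o=np.array([.518,.055]); a=np.radians(-8.86); R=np.array([[np.cos(a),-np.sin(a)],[np.sin(a),np.cos(a)]])
X=(Q[:,:2]-o)@R; z=Q[:,2]
w=(abs(X[:,1]-.094)<.03)&(abs(X[:,0])<.08)&(z-.052-X[:,0]*.577>.05)&(z<.125); print(w.sum(),np.percentile(X[w],[0,100],axis=0).round(4) if w.any() else '')
E
```

```text
time: 14.77
ee_pos: [0.501, 0.057, 0.0558]
tcp_rot: [-180.0, -0.5, 171.1]
force: [-0.7, 0.6, -0.6]
gripper_width: 0.65
grasp_force: 0.0
tilt of +x end up 30.5 deg, lid z at x=0 -0.0428, x [-0.019  0.039]
time: 15.23
ee_pos: [0.5043, 0.0573, 0.0618]
tcp_rot: [180.0, 0.2, 171.1]
force: [1.8, 2.3, 5.2]
gripper_width: 0.453
grasp_force: 18.0
66 [[-0.0576  0.1032]
 [ 0.0139  0.1119]]
```

To row units: -0.077 m is -3.08, -0.065 m is -2.6.

```bash
echo '[[[0,0,-0.4,0],[0,0,-1.4,0],[0,0,-2.6,0],[0,0,-3.08,0],[0,0,-3.08,0],[0,0,-3.08,0]]]' > next.json && python3 shift.py next.json; python3 avg.py b_up; python3 tilt.py; echo '[[[-1.6,0,0,0],[-3.16,0,0.4,0],[-3.16,0,0.96,0],[-3.32,0,1.16,0],[-3.48,0,1.28,0],[-3.68,0,1.44,0],[-3.88,0,1.6,0],[-4.08,0,1.72,0],[-4.2,0,1.92,0],[-4.36,0,2.12,0],[-4.48,0,2.32,0],[-4.56,0,2.52,0],[-4.6,0,2.68,0],[-4.6,0,2.68,0]]]' > next.json && python3 shift.py next.json; python3 tilt.py; python3 ft.py; echo '[[[0,0,-0.8,0],[0,0,-1.6,0],[0,0,-1.6,0],[0,0,-1.6,0]]]' > next.json && python3 shift.py next.json; python3 avg.py b_dn
```

```text
time: 15.78
ee_pos: [0.503, 0.0571, 0.1375]
tcp_rot: [-180.0, -0.0, 171.1]
force: [-0.3, 0.1, -4.7]
gripper_width: 0.453
grasp_force: 18.0
tool F [-0.37 -0.05  4.23] M [ 0.0099 -0.0135 -0.0121] +- [0.0095 0.0087 0.0104] [0.5033 0.0572 0.1372] 0.452 16.18
tilt of +x end up 29.9 deg, lid z at x=0 -0.0385, x [-0.021  0.042]
time: 17.4
ee_pos: [0.6164, 0.0395, 0.069]
tcp_rot: [-180.0, -0.2, 171.1]
force: [-0.4, -0.7, -4.4]
gripper_width: 0.449
grasp_force: 18.0
tilt of +x end up -23.4 deg, lid z at x=0 -0.0379, x [-0.046  0.026]
tool F [-1.1   0.25  4.21] tool M [ 0.0358 -0.0384  0.0079] [0.6165 0.0395 0.0695] [-1.800e+02 -1.000e-01  1.711e+02] 0.45 17.45
time: 17.78
ee_pos: [0.6171, 0.0395, 0.1109]
tcp_rot: [180.0, 0.1, 171.1]
force: [-0.2, 0.1, -4.8]
gripper_width: 0.453
grasp_force: 18.0
tool F [-0.14 -0.01  4.43] M [-0.014   0.059  -0.0117] +- [0.0046 0.0096 0.0057] [0.6169 0.0394 0.1102] 0.452 18.18
```

Lever-corrected moments: module a about 0 both ways (sound), this one −0.034 → +0.056 (piece moved). Rock a little further and re-measure.

To row units: 0.044 m is 1.76, 0.02 m is 0.8.

```bash
echo '[[[0,0,1,0],[0,0,1.4,0],[0,0,1.6,0],[0,0,1.76,0],[-0.04,0,1.88,0],[-0.04,0,1.88,0],[0,0,0.8,0],[0,0,0,0],[0,0,0,0]]]' > next.json && python3 shift.py next.json; python3 tilt.py; python3 avg.py b_dn2; python3 avg.py b_dn3
```

```text
time: 18.93
ee_pos: [0.6193, 0.0392, 0.1156]
tcp_rot: [180.0, 0.5, 171.1]
force: [1.4, 0.1, -3.0]
gripper_width: 0.45
grasp_force: 18.0
tilt of +x end up -14.6 deg, lid z at x=0 -0.0360, x [-0.046  0.03 ]
tool F [-0.03  0.08  4.64] M [-0.0136  0.0511 -0.0057] +- [0.0083 0.015  0.008 ] [0.6168 0.0394 0.11  ] 0.453 19.38
tool F [-0.14  0.02  4.11] M [-0.0127  0.0489  0.019 ] +- [0.0086 0.0101 0.0052] [0.6171 0.0394 0.1107] 0.451 19.78
```

```bash
echo '[[[0.44,0,0,0],[0.44,0,0.56,0],[0.44,0,0.8,0],[0.36,0,0.96,0],[0.28,0,1.12,0],[0.24,0,1.28,0],[0.24,0,1.32,0],[0.24,0,1.32,0],[0.24,0,0.4,0],[0.24,0,-0.6,0],[0.24,0,-0.6,0]]]' > next.json && python3 shift.py next.json; python3 tilt.py; python3 avg.py b_dn4
```

```text
time: 20.7
ee_pos: [0.6129, 0.0402, 0.1301]
tcp_rot: [180.0, 0.4, 171.1]
force: [-0.0, 0.2, -2.5]
gripper_width: 0.455
grasp_force: 18.0
tilt of +x end up -25.9 deg, lid z at x=0 -0.0378, x [-0.047  0.024]
tool F [ 0.11 -0.19  4.54] M [-0.0019  0.0332 -0.0108] +- [0.0048 0.0107 0.0106] [0.6109 0.0404 0.1249] 0.45 21.15
```

```bash
python3 - <<'E'
from h import *
d=dict(np.load("pics/top0.npz")); im=d["image"]; cv2.imwrite("pics/tray.png",cv2.resize(im[140:235,360:450,::-1],None,fx=6,fy=6,interpolation=cv2.INTER_CUBIC))
E
```

```text
(no output)
```

View pics/tray.png

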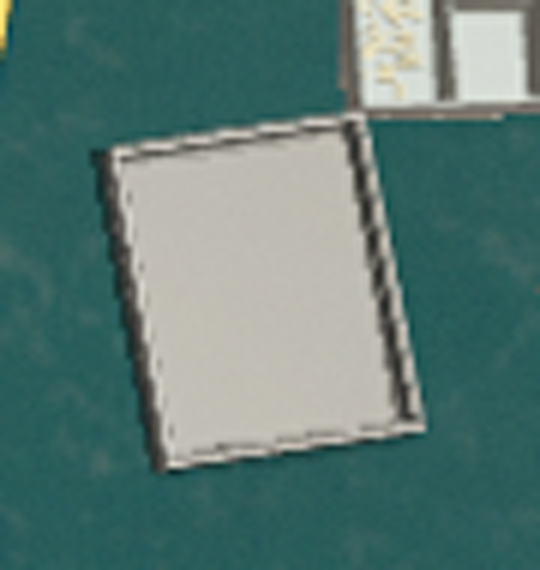

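Tray rim corners in the crop: (110,148), (360,115), (425,430), (162,467), i.e. centre at about pixel (404,188); a parts box touches its upper right corner region.

```bash
python3 - <<'E'
from h import *
from workcell import r
d=dict(np.load("pics/top0.npz")); K=np.array([[d["fx"],0,d["cx"]],[0,d["fy"],d["cy"]],[0,0,1.]])
px=np.array([[110,148],[360,115],[425,430],[162,467]])/6.+[359.6,139.6]
n=cv2.undistortPoints(px.reshape(-1,1,2),K,np.array([d["k1"],0,0,0])).reshape(-1,2)
R=cv2.Rodrigues(d["rvec"])[0]; o=-R.T@d["tvec"]; v=np.c_[n,np.ones(4)]@R
W=o+v*((.022-o[2])/v[:,2])[:,None]; c=W.mean(0); print(W.round(4),c, [np.linalg.norm(W[i]-W[i-1]).round(4) for i in range(4)])
x=(W[0]+W[1]-W[2]-W[3]); print(np.degrees(np.arctan2(x[1],x[0])))
s=r.read_state(); D=c[:2]-s["ee_pos"][:2]; y=np.radians(s["tcp_rot"][2]); print(s["ee_pos"],"tool dx,dy",D@[np.cos(y),np.sin(y)],D@[np.sin(y),-np.cos(y)])
E
```

```text
[[ 0.5741 -0.2662  0.022 ]
 [ 0.5868 -0.3833  0.022 ]
 [ 0.4392 -0.4034  0.022 ]
 [ 0.4255 -0.282   0.022 ]] [ 0.50639087 -0.33370329  0.022     ] [np.float64(0.1495), np.float64(0.1177), np.float64(0.1489), np.float64(0.1222)]
6.9067825744998945
[0.61086499 0.04035652 0.12487601] tool dx,dy 0.04557062993394511 -0.3856927526430733
```

To row units: -0.386 m is -15.44, -0.06 m is -2.4, -15.8 degrees is -1.58.

```bash
echo '[[[0,0,-1.2,0],[0,-0.8,-2,0],[0.2,-2.4,-2,-0.4],[0.4,-4,-2,-0.8],[0.6,-5.6,-2,-1.2],[0.8,-7.2,-2,-1.58],[1,-8.8,-2,-1.58],[1.2,-10.4,-2,-1.58],[1.4,-12,-2,-1.58],[1.6,-13.6,-2,-1.58],[1.824,-15,-2,-1.58],[1.824,-15.44,-1.2,-1.58],[1.824,-15.44,0.2,-1.58],[1.824,-15.44,1.6,-1.58],[1.824,-15.44,2.6,-1.58],[1.824,-15.44,3,-1.58],[1.824,-15.44,3.28,-1.58],[1.824,-15.44,3.48,-1.58],[1.824,-15.44,3.48,-1.58]]]' > next.json && python3 shift.py next.json; python3 tilt.py; python3 ft.py
```

```text
time: 22.73
ee_pos: [0.507, -0.3342, 0.0392]
tcp_rot: [-180.0, 0.0, -173.1]
force: [0.8, -0.0, -5.0]
gripper_width: 0.452
grasp_force: 18.0
tilt of +x end up -25.8 deg, lid z at x=0 -0.0378, x [-0.047  0.024]
tool F [-0.68 -0.29  3.61] tool M [-0.0651  0.0492  0.0409] [ 0.5071 -0.3344  0.0398] [-1.799e+02  1.000e-01 -1.731e+02] 0.454 22.78
```

Centred above the tray; now press down to level in small rows (TCP about 0.019 at flush).

```bash
echo '[[[0,0,0.16,0],[0,0,0.28,0],[0,0,0.4,0],[0,0,0.52,0],[0,0,0.64,0],[0,0,0.72,0],[0,0,0.72,0]]]' > next.json && python3 shift.py next.json; python3 tilt.py; python3 ft.py
```

```text
time: 23.37
ee_pos: [0.5069, -0.3353, 0.0225]
tcp_rot: [-179.8, 0.1, -173.1]
force: [-4.3, -1.0, 3.7]
gripper_width: 0.453
grasp_force: 18.0
tilt of +x end up -5.6 deg, lid z at x=0 -0.0366, x [-0.039  0.039]
tool F [ 2.7  -1.6  -4.65] tool M [0.2097 0.4721 0.0654] [ 0.507  -0.3352  0.0225] [-1.798e+02  1.000e-01 -1.731e+02] 0.453 23.42
```

```bash
echo '[[[0,0,0.04,0],[0,0,0.08,0],[0,0,0.12,0],[0,0,0.16,0],[0,0,0.16,0]]]' > next.json && python3 shift.py next.json; python3 tilt.py; python3 ft.py
```

```text
time: 23.83
ee_pos: [0.5069, -0.3346, 0.0186]
tcp_rot: [-179.9, 0.0, -173.1]
force: [-8.2, 1.6, 16.0]
gripper_width: 0.453
grasp_force: 18.0
tilt of +x end up 0.1 deg, lid z at x=0 -0.0368, x [-0.035  0.042]
tool F [  6.65   1.51 -16.57] tool M [-0.3363  1.1433  0.0512] [ 0.5069 -0.3347  0.0186] [-179.9    0.  -173.1] 0.454 23.88
```

```bash
echo '[[[0,0,-0.04,0],[0,0,-0.04,0],[0,0,-0.04,0],[0,0,-0.04,0]]]' > next.json && python3 shift.py next.json 0.55; echo '[[[0,0,-0.8,0],[0,0,-2,0],[0,0,-3.6,0],[1.6,0,-5.2,0],[3.2,0,-6,0],[4,0,-6,0],[4,0,-6,0]]]' > next.json && python3 shift.py next.json
python3 - <<'E'
from h import *
from workcell import r
d=r.snapshot("top"); cv2.imwrite("pics/end.png",cv2.resize(d["image"][120:260,140:460,::-1],None,fx=2.4,fy=2.4))
C=cloud(d); Q=C[d["z_map"]>0]; a=np.radians(-8.86); R=np.array([[np.cos(a),-np.sin(a)],[np.sin(a),np.cos(a)]]); X=(Q[:,:2]-[.518,.055])@R; z=Q[:,2]
for y in(.094,-.094):
    w=(abs(X[:,1]-y)<.03)&(abs(X[:,0])<.08)&(z-.052-X[:,0]*.577>.05)&(z<.125); print(w.sum(),np.percentile(X[w],[0,100],axis=0).round(4) if w.any() else '')
w=(abs(Q[:,0]-.506)<.06)&(abs(Q[:,1]+.334)<.05)&(z>.045)&(z<.075); print(w.sum(),Q[w].mean(0) if w.any() else'',Q[w].std(0) if w.any() else '')
E
```

```text
time: 24.22
ee_pos: [0.5067, -0.3338, 0.0174]
tcp_rot: [180.0, 0.0, -173.1]
force: [1.1, -0.5, 0.6]
gripper_width: 0.551
grasp_force: 0.0
time: 24.8
ee_pos: [0.4042, -0.3471, 0.17]
tcp_rot: [-179.8, 0.0, -173.2]
force: [-0.2, -0.3, 0.7]
gripper_width: 0.548
grasp_force: 0.0
463 [[-0.0582  0.0718]
 [ 0.015   0.1121]]
462 [[-0.0574 -0.1141]
 [ 0.0147 -0.0736]]
473 [ 0.50155387 -0.33572285  0.05601524] [0.0231989  0.01258128 0.00274895]
```

View pics/end.png

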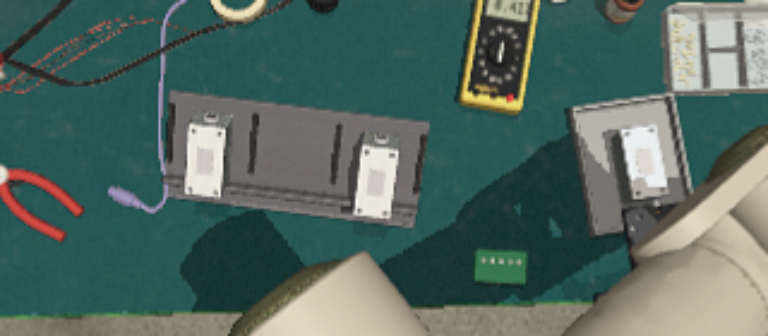

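The picture shows modules a (205,158) and c (377,178) in their bays, housing b level in the tray (642,162), and the bystanders in place.

```bash
python3 -c "
from workcell import r
print(r.job_done())"
```

```text
the job is handed in; nothing more can be done
None
```

I rejected module_b as the faulty housing, stood it upright in the tray, put module_a back in its bay within about 2 mm, never lifted module_c, and handed the job in at about 25 s; no verdict came back. The choice rests on module_b's moment shifting by roughly 0.07 N m when rocked, while module_a's stayed near zero.

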